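# Spring test of the yellow tape measure

### The job

Test the return spring of the yellow tape measure before it goes into its lot box: take the black grip on the end of its blade, pull the blade out until the grip is level with the red strip on its board, and hold it there for a second or two. Then ease the blade all the way back in without letting it snap, and let go of the grip. Leave the blue tape measure shut.

Things in the scene. Friction and masses are not known exactly. Their poses are not given: they have to be found in the camera images.
- yellow_grip (a point): Centre of the upright black grip on the end of the yellow tape's blade: 14 mm along the pull (x), 26 mm wide (y), 49 mm high; top 24 mm above this point, which is 46 mm above the bench. It stands on a steel carriage plate 60 x 44 mm, top 25 mm below this point. Pulling out is along this frame's -x, roughly towards the robot. Yellow case, 82 mm tall: begins 55 mm behind (+x) when the blade is in.
- yellow_blade (a joint): How far the yellow tape's blade is out, in m: 0 fully in, 0.17 end of travel; the grip moves with it one for one, straight, without turning. A spring pulls it back with about 3 N when in, rising to about 7 N at 0.15; let go far out, it snaps back in.
- red_mark (a point): Middle of the red strip lying flat across the yellow tape's fixed plywood board (340 x 110 mm, 10 mm thick): strip 10 mm along the pull, 106 mm across, 1 mm thick, 11 mm above the bench; the carriage, with a white pointer line across it at the grip, passes over it. Axes as the grip's: it lies 80 to 140 mm from the grip's start along -x.
- blue_blade (a joint): The same for the blue tape measure, a bystander on its own like board with a white strip, to the left or right of the yellow one, board centres at least about 260 mm apart. It stays at 0.

How it is judged:
On the way:
1. the yellow tape's grip is held level with the red strip (within 15 mm along the pull) for 0.8 s (x of yellow_grip in the frame of red_mark between -0.015 and 0.015 m), for 0.8 s.
At the end, for the whole second after the job is handed in: The yellow tape's blade is back in, to within 8 mm, the blue one's too, and both are let go (value of joint each of yellow_blade, blue_blade below 0.008 m); the robot touches nothing.
It fails at once if the yellow blade snaps back (faster than 0.6 m/s) (velocity of joint yellow_blade below -0.6 m/s).
It fails at once if the blue tape is pulled out (more than 15 mm) (value of joint blue_blade above 0.015 m).
It also fails if it takes over 35 s, if anything falls off the work surface, if the arm or the gripper's body presses on something with over 40 N, if the wrist force passes 120 N, or if a joint passes its speed limit or range.

### The arm

A 6-joint arm with a two-finger parallel gripper is mounted at the origin on the work surface. World frame = base frame: x ahead of the robot, y to its left, z up, the work surface at z = 0. Lengths are in m, angles in rad, forces in N, time in s.
With the tool pointing down it reaches from about 0.275 to 1 m from the base axis. Payload 8.4 kg.
Tool frame: the origin (TCP) lies at the very end of the fingers, on their centre line; the grasp point (between the pads) lies 19 mm behind it; z points along the fingers, y is the line along which they close (so a half turn about z gives the same grasp; the last joint's range is limited). The gripper opens to 85 mm and grips with 20 to 120 N. Pads are 22 mm wide; open, the fingers measure 114 mm over their backs; the gripper's body (76 mm by 85 mm) begins 54 mm behind the grasp point. The pads swing forward as they close: fully open they stand 13 mm farther back than shut.
Start: joints at [-1.104, 0.353, 1.633, -0, 1.155, -0.002], TCP at [0.282, -0.558, 0.231] pointing down, gripper open.
Joint ranges: [-2.63, 2.63], [-0.92, 2.1], [0.06, 2.66], [-1.3, 4.44], [0, 2.69], [-3.02, 3.02]. Speed limits (rad/s): [2.22, 2.22, 2.79, 3.14, 3.14, 3.14].

### API

Orientations are given as a 3x3 rotation matrix whose columns are the frame's x, y, z axes.
In Python, from plant import readout, viewer, close_job, spotter gives the robot as it stands.
- The arm moves only by the shell command python3 -m crank 'ROWS' [FORCE]. ROWS is JSON, a list of rows, each a list of 7 numbers: the turn, a rotation vector about the world's x, y, z in degrees, then the shift along the world's x, y, z in cm, then the opening, from 0 (shut) to 1 (fully open). In form: [[ax, ay, az, tx, ty, tz, gripper], ...]. A call has 1 to 8 rows; each row shifts and turns the commanded pose from where the row before left it; what a row does not reach is not made up. A row lasts 1/10 s, in which the tool goes at most 50 mm and 8.59 degrees, less where a joint would pass 70% of its speed; a pose out of reach is approached as far as the arm can. A call with a gripper value outside its range is refused whole. The fingers move at their own pace and stop on an object; FORCE is the grip in N (left out, the last holds). Time passes only in rows, so rows that do not move let the fingers close. It gives the time, the measured TCP pose, the force, the opening and the grip force at its end, in the units of the state.
- readout.get_state(): the state, without advancing time (a new reading comes with each control period).
- viewer.capture(name): name is "scene" or "top"; returns (picture, depth): 400x640x3 uint8, blue, green, red; 400x640 float32, m along the optical axis (not along the pixel's ray), 0 where there is no reading.
- viewer.get_calibration(name): a dict with "camera_matrix" (3x3 intrinsics, pixels), "R" (3x3) and "t" (3): a world point X has camera coordinates R X + t. Camera axes: x right, y down, z forward; pixel columns grow to the right and rows downward; lengths in m; the calibration is good to about 2 mm. A picture is of the moment at which its call begins. get_calibration takes no time and is no camera call.
- close_job(): hands the job in; it is judged then, once.
Trained networks look in the newest picture that a camera, given by its name, has taken for a name from the list of things; names that differ only in an ending like _2 or _b are one class to them, and where a whole thing is asked for, a point or a joint stands for the part that bears it (a point fixed in the world has none). Each returns a list of dicts, best first, with "p" (0 to 1); they miss things now and then, are a little off and sometimes report something else, mostly with a low value. They report only what shows in the picture. A call takes as long as a camera call.
- spotter.look_for(query, camera): "point" ([x, y, z] in m, in world coordinates, good to about 4 mm: the middle of the surface that is visible of it).
- spotter.landmark_of(query, camera): "point" ([x, y, z] in m, in world coordinates, good to about 4 mm: a listed point, or the origin of a listed thing).
The state is a dict: "time_s": time; "q": joint angles; "qd": joint speeds; "joint_torque": joint torques, N m; "ee_pos": TCP position; "orientation": TCP orientation; "ft_force": force on the tool from outside, world axes, zero at the start; "torque": the same for the moment, N m; "opening": finger opening in m; "grip_force": force on a finger pad.
Only numpy, scipy, OpenCV 4.12 (cv2) and the standard library are available. Lean on these libraries where they do the work, as an engineer would, in place of code of your own. Each camera call takes 0.05 s, during which the arm holds its last target. There are 200 camera calls.

## Working session

There is one attempt and no reset: what is moved stays moved. The work goes in short steps, Python scripts to look and compute and a shell command to move; the robot and the scene stay as the last step left them, time stands still between calls to the robot, and variables do not carry over. Pictures are saved under pics/ and viewed, at most 10 in all, crops included, and the job is handed in when it is done.

```bash
mkdir -p pics; python3 - <<'E'
from plant import readout, viewer, spotter
import cv2, numpy as np
for c in ("top","scene"):
    im,d=viewer.capture(c); cv2.imwrite(f"pics/{c}1.png",im)
    for n in ("yellow_grip","red_mark"):
        for r in spotter.landmark_of(n,c)[:3]: print(c,n,np.round(r["point"],4),round(r["p"],2))
    k=viewer.get_calibration(c)
    print(np.round(k["camera_matrix"],1).tolist(),np.round(k["R"],3).tolist(),np.round(k["t"],3))
s=readout.get_state();print(s["time_s"],s["ee_pos"],np.round(s["orientation"],3).tolist(),s["opening"])
E
```

```text
top yellow_grip [ 0.6359 -0.1699  0.0466] 0.71
[[423.8, 0.0, 317.0], [0.0, 423.8, 206.2], [0.0, 0.0, 1.0]] [[-0.001, -1.0, 0.012], [-0.994, -0.0, -0.109], [0.109, -0.012, -0.994]] [-0.024  0.582  0.722]
scene yellow_grip [ 0.632  -0.1759  0.0444] 0.85
scene red_mark [ 0.546  -0.1826  0.013 ] 0.58
[[429.1, 0.0, 313.9], [0.0, 429.1, 199.1], [0.0, 0.0, 1.0]] [[-0.356, 0.934, 0.014], [0.776, 0.304, -0.552], [-0.52, -0.186, -0.833]] [ 0.189 -0.387  0.992]
0.3 [ 0.28230942 -0.5574452   0.23101894] [[0.892, 0.452, -0.0], [0.452, -0.892, 0.0], [-0.0, -0.0, -1.0]] 0.08508736609035543
```

View pics/top1.png

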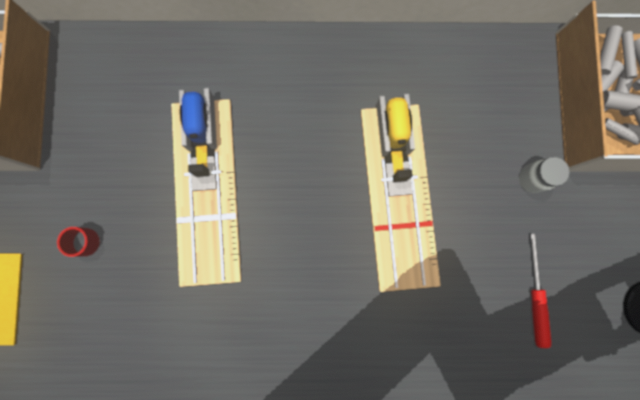

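The top picture shows the blue tape on the left (grip about (200,160)). The yellow one is on the right, with its grip at about (400,165) and the red strip at about (376..432, 226). The yellow board is turned a few degrees. Next I get the pull axis and the strip line.

```bash
python3 - <<'E'
from plant import viewer
import cv2, numpy as np
im=cv2.imread("pics/top1.png"); k=viewer.get_calibration("top"); K,R,t=[np.array(k[a]) for a in("camera_matrix","R","t")]
def w(u,v,z):
    r=R.T@np.linalg.solve(K,[u,v,1]); o=-R.T@t; return o+r*(z-o[2])/r[2]
h=cv2.cvtColor(im,cv2.COLOR_BGR2HSV)
m=((h[...,0]<8)|(h[...,0]>172))&(h[...,1]>150)&(h[...,2]>90)
m[:, :360]=0;m[:,450:]=0;m[:200]=0;m[250:]=0
v,u=np.nonzero(m); P=np.array([w(a,b,.011)[:2] for a,b in zip(u,v)])
c=(P.max(0)+P.min(0))/2; d=np.linalg.svd(P-P.mean(0))[2][0]; d*=np.sign(d[1])
print("strip",len(P),P.mean(0),c,P.min(0),P.max(0),"yaw",np.degrees(np.arctan2(-d[0],d[1])))
for a,b in (((380,290),(362,110)),((439,287),(418,105))):
    A,B=w(*a,.01),w(*b,.01); print(A[:2],B[:2],np.degrees(np.arctan2(*(B-A)[[1,0]])), np.linalg.norm(B-A))
g=np.array([.634,-.173]); n=np.array([d[1],-d[0]]); print("grip in mark",(g-P.mean(0))@n,(g-P.mean(0))@d)
cv2.imwrite("pics/crop1.png",cv2.resize(im[80:300,340:460],None,fx=2.7,fy=2.7,interpolation=cv2.INTER_CUBIC))
E
```

```text
strip 187 [ 0.54919376 -0.18204678] [ 0.5500486  -0.18131279] [ 0.54276396 -0.23262074] [ 0.55733325 -0.13000483] yaw 5.2669914526354145
[ 0.43337462 -0.13737699] [ 0.76645973 -0.10928616] 4.820647910940556 0.33426753334969667
[ 0.43845715 -0.24375578] [ 0.77647667 -0.21507813] 4.849374728469698 0.3392338443445818
grip in mark 0.08527863138269728 0.001223632984303733
```

View pics/crop1.png

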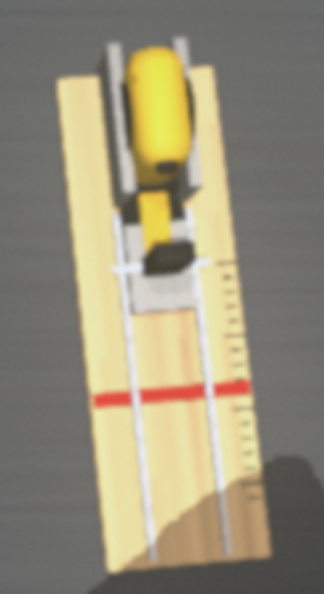

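```bash
python3 -m crank '[[0,0,-2.8,2.2,2.4,0,0.7],[0,0,-2.8,2.2,2.4,0,0.7],[0,0,-2.8,2.2,2.4,0,0.7],[0,0,-2.8,2.2,2.4,0,0.7],[0,0,-2.8,2.2,2.4,0,0.7],[0,0,-2.8,2.2,2.4,0,0.7],[0,0,-2.8,2.2,2.4,0,0.7],[0,0,-2.3,2.2,2.4,0,0.7]]' 60
python3 -m crank '[[0,0,0,2.2,2.4,0,0.7],[0,0,0,2.2,2.4,0,0.7],[0,0,0,2.2,2.4,0,0.7],[0,0,0,2.2,2.4,0,0.7],[0,0,0,2.2,2.4,-1,0.7],[0,0,0,2.2,2.4,-2,0.7],[0,0,0,2.2,2.4,-3,0.7],[0,0,0,2.0,1.6,-3,0.7]]'
python3 - <<'E'
from plant import readout, viewer, spotter
import numpy as np, cv2
k=viewer.get_calibration("top"); K,R,t=[np.array(k[a]) for a in("camera_matrix","R","t")]
r=R.T@np.linalg.solve(K,[399,178.5,1]); o=-R.T@t; print("pointer",o+r*(.021-o[2])/r[2])
im,_=viewer.capture("scene"); cv2.imwrite("pics/scene2.png",im)
for n in ("yellow_grip","red_mark"):
    for q in spotter.landmark_of(n,"scene")[:2]: print(n,np.round(q["point"],4),round(q["p"],2))
s=readout.get_state();print(s["time_s"],s["ee_pos"],np.degrees(np.arctan2(s["orientation"][1][1],s["orientation"][0][1])))
E
```

```text
time_s: 1.1
ee_pos: [0.4592, -0.3645, 0.2313]
orientation: [[0.996, 0.084, 0.0], [0.084, -0.996, -0.0], [0.0, 0.0, -1.0]]
ft_force: [0.5, -0.5, 0.0]
opening: 0.0595
grip_force: 0.0
time_s: 1.9
ee_pos: [0.6336, -0.18, 0.1408]
orientation: [[0.996, 0.087, 0.001], [0.087, -0.996, -0.0], [0.001, 0.0, -1.0]]
ft_force: [0.2, 0.5, 0.3]
opening: 0.0598
grip_force: 0.0
pointer [ 0.63416134 -0.17377289  0.021     ]
yellow_grip [ 0.6305 -0.172   0.0463] 0.89
red_mark [ 0.5475 -0.1806  0.0117] 0.76
2.05 [ 0.63170758 -0.1800562   0.13883666] -84.91812839758421
```

View pics/scene2.png

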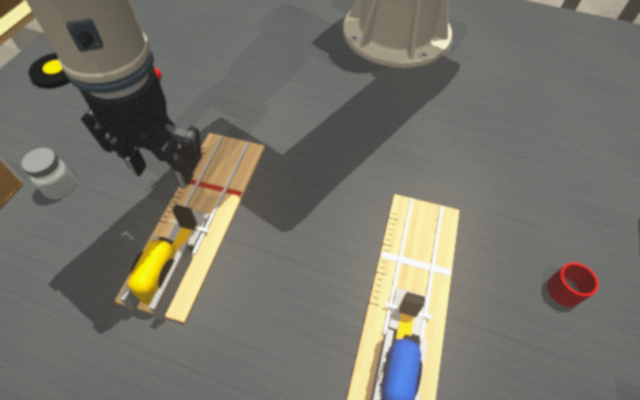

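The scene picture shows the open gripper hanging above the yellow grip (about (185,215)), with the red strip at about (215,187). The pointer line, the networks and the strip agree: grip at about (0.633, -0.173), travel about 85 mm. I go down and close.

```bash
python3 -m crank '[[0,0,0,0.1,0.7,-1.5,0.7],[0,0,0,0,0,-2,0.7],[0,0,0,0,0,-2,0.7],[0,0,0,0,0,-2,0.7],[0,0,0,0,0,-1.5,0.7],[0,0,0,0,0,-1,0.7],[0,0,0,0,0,0,0.7],[0,0,0,0,0,0,0.7]]' 60
python3 - <<'E'
from plant import viewer, spotter,readout
import numpy as np, cv2
im,_=viewer.capture("scene"); cv2.imwrite("pics/scene3.png",cv2.resize(im[100:340,80:300],None,fx=2.5,fy=2.5))
print(readout.get_state()["ee_pos"])
E
```

```text
time_s: 2.85
ee_pos: [0.6337, -0.1748, 0.0418]
orientation: [[0.996, 0.086, 0.001], [0.086, -0.996, -0.0], [0.001, 0.0, -1.0]]
ft_force: [-0.8, 0.9, 0.3]
opening: 0.0597
grip_force: 0.0
[ 0.63402281 -0.17483918  0.04218039]
```

View pics/scene3.png

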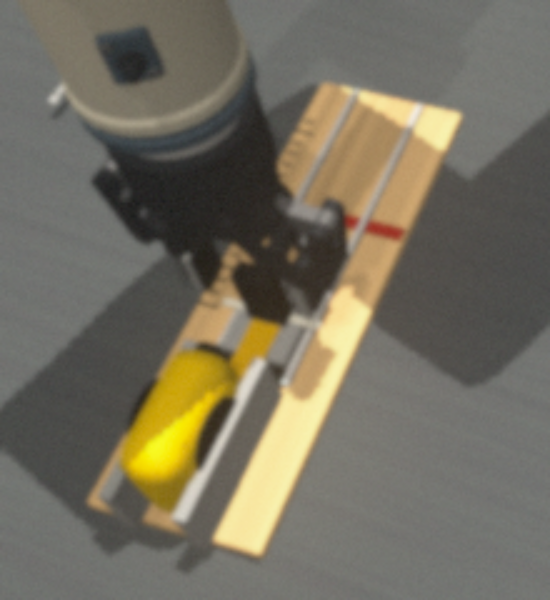

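The picture shows the two fingers either side of the black grip (about (262,290) in the crop), with nothing else between them. I close on it.

```bash
python3 -m crank '[[0,0,0,0,0,-0.3,0.3],[0,0,0,0,0,0,0.1],[0,0,0,0,0,0,0],[0,0,0,0,0,0,0],[0,0,0,0,0,0,0],[0,0,0,0,0,0,0]]' 60
```

```text
time_s: 3.5
ee_pos: [0.6335, -0.174, 0.0388]
orientation: [[0.996, 0.086, 0.0], [0.086, -0.996, 0.001], [0.0, -0.001, -1.0]]
ft_force: [-0.6, 5.8, 6.3]
opening: 0.0252
grip_force: 59.5
```

Closed at 25 mm with 60 N, so the grip is held. I pull 85 mm.

```bash
python3 -m crank '[[0,0,0,-0.6,-0.05,0,0],[0,0,0,-1.2,-0.105,0,0],[0,0,0,-1.4,-0.12,0,0],[0,0,0,-1.4,-0.12,0,0],[0,0,0,-1.4,-0.12,0,0],[0,0,0,-1.4,-0.12,0,0],[0,0,0,-1.05,-0.1,0,0],[0,0,0,0,0,0,0]]'
python3 - <<'E'
from plant import viewer, spotter,readout
import numpy as np, cv2
for c in("top","scene"):
    im,_=viewer.capture(c)
    cv2.imwrite(f"pics/{c}4.png",cv2.resize(im[100:340,80:300] if c=="scene" else im[80:300,330:470],None,fx=2.5,fy=2.5))
    for n in ("yellow_grip","red_mark"):
        for q in spotter.landmark_of(n,c)[:2]: print(c,n,np.round(q["point"],4),round(q["p"],2))
s=readout.get_state();print(s["ee_pos"],s["ft_force"],s["time_s"])
E
```

```text
time_s: 4.3
ee_pos: [0.5491, -0.1815, 0.0389]
orientation: [[0.996, 0.086, 0.002], [0.086, -0.996, 0.0], [0.002, -0.0, -1.0]]
ft_force: [4.7, 7.6, 0.4]
opening: 0.025
grip_force: 60.0
top yellow_grip [ 0.5533 -0.1779  0.0453] 0.7
scene yellow_grip [ 0.5499 -0.1805  0.0459] 0.97
[ 0.5502521  -0.1813268   0.03884293] [3.86935854 7.240828   2.83624642] 4.6
```

View pics/scene4.png

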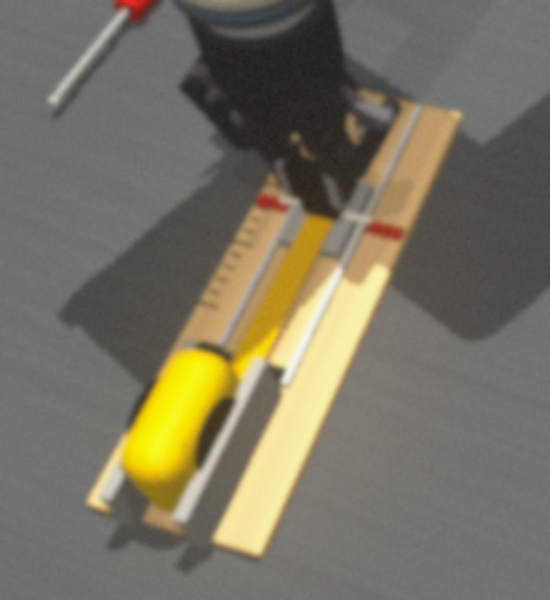

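View pics/top4.png

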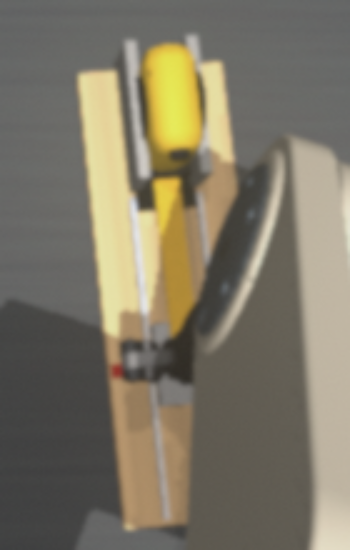

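The blade is out. In the scene crop the white pointer, (285,207) to (358,217), lines up with the red strip's ends at (265,202) and (385,230); the top view agrees. I hold, then ease back.

```bash
python3 -m crank '[[0,0,0,0,0,0,0],[0,0,0,0,0,0,0],[0,0,0,0,0,0,0],[0,0,0,0,0,0,0],[0,0,0,0,0,0,0],[0,0,0,0,0,0,0],[0,0,0,0,0,0,0],[0,0,0,0,0,0,0]]'
python3 -m crank '[[0,0,0,0,0,0,0],[0,0,0,0,0,0,0],[0,0,0,0,0,0,0],[0,0,0,0,0,0,0],[0,0,0,0.3,0.025,0,0],[0,0,0,0.6,0.05,0,0],[0,0,0,0.8,0.07,0,0],[0,0,0,0.8,0.07,0,0]]'
python3 -m crank '[[0,0,0,0.8,0.07,0,0],[0,0,0,0.8,0.07,0,0],[0,0,0,0.8,0.07,0,0],[0,0,0,0.8,0.07,0,0],[0,0,0,0.8,0.07,0,0],[0,0,0,0.8,0.07,0,0],[0,0,0,0.6,0.05,0,0],[0,0,0,0,0,0,0]]'
```

```text
time_s: 5.4
ee_pos: [0.5503, -0.1813, 0.0388]
orientation: [[0.996, 0.086, 0.003], [0.086, -0.996, 0.0], [0.003, -0.0, -1.0]]
ft_force: [4.7, 6.6, 1.7]
opening: 0.0251
grip_force: 60.1
time_s: 6.2
ee_pos: [0.5754, -0.1791, 0.0389]
orientation: [[0.996, 0.086, 0.002], [0.086, -0.996, 0.0], [0.002, -0.0, -1.0]]
ft_force: [2.6, 6.1, 1.9]
opening: 0.025
grip_force: 60.4
time_s: 7.0
ee_pos: [0.6299, -0.1743, 0.0389]
orientation: [[0.996, 0.087, 0.003], [0.087, -0.996, 0.0], [0.003, -0.0, -1.0]]
ft_force: [4.5, 6.4, 2.7]
opening: 0.0247
grip_force: 60.2
```

```bash
python3 -m crank '[[0,0,0,0.2,0.02,0,0],[0,0,0,0.2,0.02,0,0],[0,0,0,0,0,0,0],[0,0,0,0,0,0,0]]'
```

```text
time_s: 7.4
ee_pos: [0.6332, -0.174, 0.0389]
orientation: [[0.996, 0.086, 0.002], [0.086, -0.996, 0.0], [0.002, -0.0, -1.0]]
ft_force: [3.4, 5.5, 1.5]
opening: 0.0251
grip_force: 60.2
```

```bash
python3 -m crank '[[0,0,0,0.1,0.01,0,0],[0,0,0,0,0,0,0],[0,0,0,0,0,0,0]]'
```

```text
time_s: 7.7
ee_pos: [0.6335, -0.174, 0.0389]
orientation: [[0.996, 0.086, 0.001], [0.086, -0.996, 0.0], [0.001, -0.0, -1.0]]
ft_force: [0.1, 5.6, 5.2]
opening: 0.0252
grip_force: 60.7
```

The spring load is now on the stop (force along the pull about 0) and the hand is where it took hold, so the blade is in. I let go gently and lift clear.

```bash
python3 -m crank '[[0,0,0,0,0,0,0.4],[0,0,0,0,0,0,0.6],[0,0,0,0,0,0,0.75],[0,0,0,0,0,0,0.75],[0,0,0,0,0,0,0.75],[0,0,0,0,0,0,0.75]]' 20
python3 -m crank '[[0,0,0,0,0,1,0.75],[0,0,0,0,0,2,0.75],[0,0,0,0,0,3,0.75],[0,0,0,0,0,3,0.75],[0,0,0,-1,0,3,0.75],[0,0,0,-3,-3,2,0.75],[0,0,0,-4,-3,0,0.75],[0,0,0,-4,-3,0,0.75]]'
python3 -m crank '[[0,0,0,-4,-3,0,0.75],[0,0,0,-3,-3,0,0.75],[0,0,0,-2,-2,0,0.75],[0,0,0,0,0,0,0.75],[0,0,0,0,0,0,0.75]]'
python3 - <<'E'
from plant import viewer, spotter
import numpy as np, cv2
for c in("top","scene"):
    im,_=viewer.capture(c); cv2.imwrite(f"pics/{c}5.png",im)
    for q in spotter.landmark_of("yellow_grip",c)[:1]: print(c,np.round(q["point"],4),round(q["p"],2))
E
```

```text
time_s: 8.3
ee_pos: [0.6329, -0.1747, 0.0382]
orientation: [[0.996, 0.086, -0.0], [0.086, -0.996, -0.0], [-0.0, 0.0, -1.0]]
ft_force: [-0.3, 0.3, -0.0]
opening: 0.0641
grip_force: 0.0
time_s: 9.1
ee_pos: [0.5123, -0.2654, 0.18]
orientation: [[0.996, 0.088, 0.002], [0.088, -0.996, -0.001], [0.002, 0.002, -1.0]]
ft_force: [-0.3, -0.8, -0.2]
opening: 0.0641
grip_force: 0.0
time_s: 9.6
ee_pos: [0.4228, -0.345, 0.179]
orientation: [[0.996, 0.085, 0.001], [0.085, -0.996, -0.0], [0.001, 0.0, -1.0]]
ft_force: [0.5, 0.0, -0.0]
opening: 0.0641
grip_force: 0.0
top [ 0.6359 -0.1719  0.0457] 0.84
scene [ 0.6331 -0.1726  0.0464] 0.58
```

View pics/scene5.png

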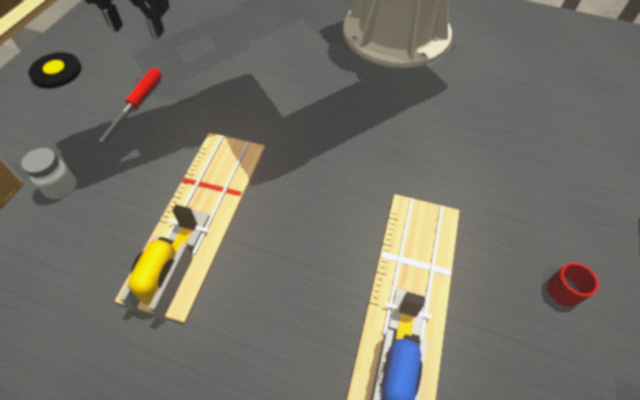

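The yellow grip is back at (185,215), as at the start; the blue one at (410,303) has not moved, and the gripper is clear.

```bash
python3 -c "
from plant import close_job
print(close_job())"
```

```text
the job is handed in; nothing more can be done
None
```

The yellow blade was pulled 85 mm to the red strip, held there for about 1.5 s, eased fully back in and let go; the blue tape stayed shut, and the job was handed in at about 10 s (the hand-in reported no verdict).

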